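# Feel for the heavy side of a wheel on the balancing stand

### The arm

A 6-joint arm with a two-finger parallel gripper is mounted at the origin on a cart in front of the work surface, level with it; the furniture and walls round the work are solid. World frame = base frame: x ahead of the robot, y to its left, z up, the work surface at z = 0. Lengths are in mm, angles in rad, forces in N, time in s.
With the tool pointing down it reaches from about 350 to 775 mm from the base axis. Payload 7.3 kg.
Tool frame: the origin (TCP) lies at the very end of the fingers, on their centre line; the grasp point (between the pads) lies bot.grip_point_offset behind it (bot.grip_point_offset is the distance from the TCP to the grasp point, in mm); z points along the fingers, y is the line along which they close (so a half turn about z gives the same grasp; the last joint's range is limited). The gripper opens to 92 mm and grips with 3 to 60 N. Pads are 19 mm wide; open, the fingers measure 130 mm over their backs; the gripper's body (75 mm by 190 mm) begins 47 mm behind the grasp point.
Start: joints at [-1.373, 0.342, 1.524, -0, 1.275, -0.146], TCP at [176.983, -494.289, 226.741] pointing down, gripper open.
Joint ranges: [-2.53, 2.53], [-0.77, 2.02], [0.04, 2.7], [-1, 4.14], [0.28, 2.66], [-3.11, 3.11]. Speed limits (rad/s): [2.57, 2.57, 3.14, 3.14, 3.14, 3.14].

### API

Orientations are given as [roll, pitch, yaw] about the fixed x, y, z axes, in that order (R = Rz(yaw) Ry(pitch) Rx(roll)).
In Python, from plant import bot gives the robot as it stands. The module is installed in compiled form; this text tells all that it offers.
- The arm moves only by the tool carry_out, never from a script. Its argument "plan" is a list of rows, each an object of numbers: "tx", "ty", "tz": the shift along the world's x, y, z in mm; "rx", "ry", "rz": the turn, a rotation vector about the world's x, y, z in rad. A call has 1 to 12 rows; each row shifts and turns the commanded pose from where the row before left it; what a row does not reach is not made up. A row lasts 1/10 s, in which the tool goes at most 50 mm and 8.59 degrees, less where a joint would pass 70% of its speed; a pose out of reach is approached as far as the arm can. A call with a gripper value outside its range is refused whole. "gripper" is the closure, from 0 (fully open) to 1 (shut), set as the call begins (left out, the last holds). The fingers move at their own pace and stop on an object; the grip force is fixed at half the most. Time passes only in rows, so rows that do not move let the fingers close. It gives the time, the measured TCP pose, the force, the opening and the grip force at its end, in the units of the state.
- bot.get_obs(): the state, without advancing time (a new reading comes with each control period).
- bot.capture(name): name is "side" or "top"; returns the picture (480x640x3 uint8, red, green, blue); there is no depth.
- bot.camera_model(name): a dict with "camera_matrix" (3x3 intrinsics, pixels), "dist" ([k1, k2, p1, p2, k3] as OpenCV has them; the pictures are not rectified), "R" (3x3) and "t" (3): a world point X has camera coordinates R X + t. Camera axes: x right, y down, z forward; pixel columns grow to the right and rows downward; lengths in mm; the calibration is good to about 2 mm. A picture is of the moment at which its call begins. camera_model takes no time and is no camera call.
- bot.close_job(): hands the job in; it is judged then, once.
The state is a dict: "time": time; "joint_positions": joint angles; "dq": joint speeds; "tau": joint torques, N m; "tool_pos": TCP position; "tcp_rot": TCP orientation; "contact_force": force on the tool from outside, world axes, zero at the start; "moment": the same for the moment, N m; "grip_width": finger opening in mm; "finger_force": force on a finger pad.
Only numpy, scipy, OpenCV 4.12 (cv2) and the standard library are available. Lean on these libraries where they do the work, as an engineer would, in place of code of your own. Each camera call takes 0.05 s, during which the arm holds its last target. There are 200 camera calls.

### The job

The dark wheel on the blue balancing stand is heavier on one side, which cannot be seen, and its tight bearing keeps it wherever it is left. Crank it by its red handle until the handle has been over to the opposite side and back to where it started (once right round, or half a turn there and back), feeling which way it pulls, then turn it so that the heavy side points straight down (within 20 degrees will do). Finish still gripping the red handle with the wheel at rest, and leave the loose things round about where they stand.

Things in the scene. Friction and masses are not known exactly. Their poses are not given: they have to be found in the camera images.
- wheel (a joint): Wheel angle about its level axle, no stops. At 0 the handle is straight up; grows clockwise seen from the robot. Dry friction about 0.33 N m, a little more than the greatest pull of the heavy side (0.25 N m): cranking takes up to about 10.5 N at the handle as the heavy side is lifted, down to about 1.5 N as it goes down. The heavy side's angle to the handle differs each time. Otherwise the wheel is balanced
- handle: Red sleeve, 24 mm in diameter, 60 mm long, spinning freely on the crank pin that sticks out of the wheel's face towards the robot; origin at its middle, x axis along it, parallel to the axle. It runs on a circle of 55 mm radius, 115 mm out along -x of axle (lowest centre height 63 mm). Pinch it from above across its diameter. Behind it: 37 mm free to the crank bar, 58 mm to the face plate
- axle (a point): Point on the axle at the back of the wheel, 118 mm above the table; x along the axle away from the robot, z up (turned only in yaw with the stand). The stand is fixed; its blue base plate is 150 x 170 x 12 mm (40 mm of it on the robot's side of this point), the wheel is 150 mm in diameter, 26 mm thick with its face plate
- filter_bowl: Loose bystander: white filter bowl with black cap, 59 mm wide, 114 mm tall; origin under its centre
- bearing: Loose bystander: ball bearing, 62 mm wide, 16 mm tall; origin under its centre
- pinion: Loose bystander: small dark pinion, 57 mm wide, 30 mm tall; origin under its centre
- bush: Loose bystander: dark steel bush, 42 mm wide, 50 mm tall; origin under its centre
- plug (a joint): Play of the hidden heavy plug in its pocket along the wheel's radius, in m: with its side straight down it sits 0.0002 outward (positive), straight up 0.0002 inward, in between as the cosine. This is for the judge: far smaller than the noise of the reading, of no use to steer by

How it is judged:
By the outcome, as a careful person would: the job done as asked, in the order asked, and still so for the second after the job is handed in, while the arm keeps its last pose, push and grip.
It also fails if it takes over 67 s, if anything falls off the work surface, if the arm or the gripper's body presses on something with over 40 N, if the wrist force passes 120 N, or if a joint passes its speed limit or range.

## Working session

There is one attempt and no reset: what is moved stays moved. The work goes in short steps, Python scripts to look and compute and a tool call to move; the robot and the scene stay as the last step left them, time stands still between calls to the robot, and variables do not carry over. Pictures are saved under pics/ and viewed, at most 10 in all, crops included, and the job is handed in when it is done.

Besides the shell and the picture viewer there is one more tool, called after "Request:" by a JSON object that holds its "api" and its "payload", one argument or row to a line. carry_out: Moves the arm, as the interface text tells. Its arguments: {"type":"object","properties":{"plan":{"type":"array"},"gripper":{"type":"number"}},"required":["plan"]}

```bash
mkdir -p pics; python3 - <<'E'
from plant import bot
import cv2
for n in("side","top"):
    im=bot.capture(n); cv2.imwrite(f"pics/{n}0.png",im[:,:,::-1])
    m=bot.camera_model(n); print(n,m)
o=bot.get_obs(); print(o, bot.grip_point_offset)
E
```

```text
side {'camera_matrix': array([[571.38011956,   0.        , 315.23897946],
       [  0.        , 571.38011956, 239.03779422],
       [  0.        ,   0.        ,   1.        ]]), 'dist': array([-0.01610348,  0.        ,  0.        ,  0.        ,  0.        ]), 'R': array([[-0.871596  , -0.49022232,  0.00157797],
       [-0.28215358,  0.4990205 , -0.81937043],
       [ 0.40088624, -0.71460521, -0.57326226]]), 't': array([362.76977244, 344.7068641 , 784.83274378])}
top {'camera_matrix': array([[499.90635543,   0.        , 310.88048173],
       [  0.        , 499.90635543, 236.55776597],
       [  0.        ,   0.        ,   1.        ]]), 'dist': array([-0.00747827,  0.        ,  0.        ,  0.        ,  0.        ]), 'R': array([[-0.0096307 , -0.99993774,  0.00563592],
       [-0.97572866,  0.00816414, -0.2188308 ],
       [ 0.21877117, -0.00760662, -0.97574654]]), 't': array([-189.43768709,  571.14889687,  874.23664011])}
{'time': 0.1, 'joint_positions': array([-1.37303014e+00,  3.42617526e-01,  1.52493171e+00, -3.47652608e-06,
        1.27540508e+00, -1.46034187e-01]), 'dq': array([ 0.00145765, -0.00160995, -0.00248591,  0.00087   , -0.00115751,
        0.00036641]), 'tau': array([ 1.67456783e-03, -4.32005739e+01, -2.44694030e+01,  7.18666962e-02,
        5.26275916e-02, -5.12166002e-05]), 'tool_pos': array([ 176.88998518, -493.90936911,  226.12933392]), 'tcp_rot': array([-3.14024500e+00, -1.94853943e-04,  3.43801255e-01]), 'contact_force': array([-0.43781012, -0.82935153,  0.06389862]), 'moment': array([-0.02648183, -0.02757801, -0.05383009]), 'finger_force': 0.0, 'grip_width': 91.85193130028405} 18.8
```

View pics/side0.png

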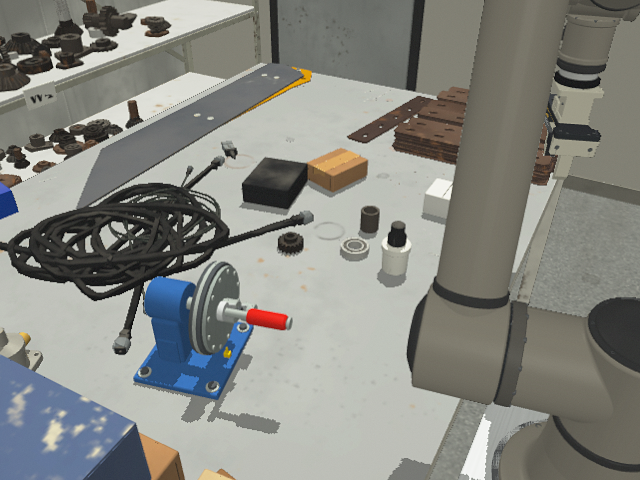

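View pics/top0.png

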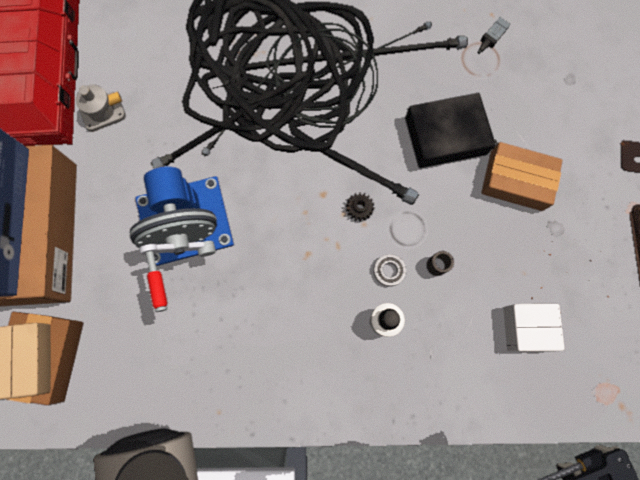

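The side view shows the stand with the red handle at about (268,319). In the top view it is at about (157,291), left of the hub. The bystanders stand well to the right, at about x 340–460.

```bash
cat > h.py <<'E'
from plant import bot
import cv2, numpy as np
def red(n,save=None):
    im=bot.capture(n)
    if save: cv2.imwrite(save,im[:,:,::-1])
    h=cv2.cvtColor(im,cv2.COLOR_RGB2HSV)
    m=(((h[...,0]<6)|(h[...,0]>174))&(h[...,1]>170)&(h[...,2]>90)).astype('uint8')
    if n=="top": m[:, :100]=0
    k,l,s,c=cv2.connectedComponentsWithStats(m)
    i=1+np.argmax(s[1:,4]); ys,xs=np.nonzero(l==i)
    p=np.c_[xs,ys].astype(float); mu=p.mean(0)
    u=np.linalg.svd(p-mu,full_matrices=False)[2][0]; t=(p-mu)@u
    a,b=mu+u*t.min(),mu+u*t.max()
    mid=(a+b)/2
    return np.array([a,b,mid]),s[i,4]
def ray(n,px):
    m=bot.camera_model(n)
    q=cv2.undistortPoints(np.float64(px).reshape(-1,1,2),m["camera_matrix"],m["dist"])[:,0]
    d=np.c_[q,np.ones(len(q))]@m["R"]; return -m["R"].T@m["t"], d/np.linalg.norm(d,axis=1)[:,None]
def tri(pt,ps):
    c1,d1=ray("top",pt); c2,d2=ray("side",ps); out=[]
    for a,b in zip(d1,d2):
        s=np.linalg.lstsq(np.c_[a,-b],c2-c1,rcond=None)[0]
        p,q=c1+a*s[0],c2+b*s[1]; out.append(np.r_[(p+q)/2,np.linalg.norm(p-q)])
    return np.array(out)
def plane(n,px,z):
    c,d=ray(n,px); return c+d*((z-c[2])/d[:,2])[:,None]
E
python3 - <<'E'
from h import *
np.set_printoptions(precision=1,suppress=True)
t,a=red("top"); s,b=red("side"); print(t,a,s,b)
# orient: near end = lower row in top, larger col in side
t=t[[0,1,2]] if t[0,1]>t[1,1] else t[[1,0,2]]
s=s if s[0,0]>s[1,0] else s[[1,0,2]]
P=tri(t,s); print(P); d=P[1]-P[0]; print("yaw",np.arctan2(d[1],d[0]),"len",np.linalg.norm(d[:3]))
# base plate
print("plate bolts", plane("top",[[211,183],[225,239],[165,258]],12))
print("bystanders", plane("top",[[390,270],[440,263],[359,207],[388,320]],20))
E
```

```text
[[153.1 271.4]
 [160.  306.2]
 [156.6 288.8]] 478 [[246.4 315. ]
 [285.2 322.2]
 [265.8 318.6]] 595
[[435.   54.3 156.    1.9]
 [492.9  69.2 155.7   2.5]
 [463.7  61.7 155.8   2.2]]
yaw 0.25224496365359333 len 59.8002707248233
plate bolts [[694.1   6.7  12. ]
 [577.5 -25.   12. ]
 [540.3  91.6  12. ]]
bystanders [[ 511.5 -347.7   20. ]
 [ 524.4 -445.8   20. ]
 [ 638.8 -291.4   20. ]
 [ 415.7 -339.7   20. ]]
```

Request:
{"api": "carry_out", "payload": {
  "plan": [
    {"tx": 12, "ty": 30, "tz": 6},
    {"tx": 20, "ty": 40, "tz": 6, "rz": -0.01},
    {"tx": 20, "ty": 40, "tz": 6, "rz": -0.01},
    {"tx": 20, "ty": 40, "tz": 6, "rz": -0.01},
    {"tx": 20, "ty": 40, "tz": 6, "rz": -0.01},
    {"tx": 20, "ty": 40, "tz": 6, "rz": -0.01},
    {"tx": 20, "ty": 40, "tz": 6, "rz": -0.01},
    {"tx": 20, "ty": 40, "rz": -0.01},
    {"tx": 20, "ty": 40, "rz": -0.01},
    {"tx": 20, "ty": 40},
    {"tx": 20, "ty": 40},
    {"tx": 15, "ty": 30}
  ],
  "gripper": 0
}}

```text
invalid input at $.plan[0]: expected keys tx, ty, tz, rx, ry, rz
```

Request:
{"api": "carry_out", "payload": {
  "plan": [
    {"tx": 12, "ty": 30, "tz": 6, "rx": 0, "ry": 0, "rz": 0},
    {"tx": 20, "ty": 40, "tz": 6, "rx": 0, "ry": 0, "rz": -0.01},
    {"tx": 20, "ty": 40, "tz": 6, "rx": 0, "ry": 0, "rz": -0.01},
    {"tx": 20, "ty": 40, "tz": 6, "rx": 0, "ry": 0, "rz": -0.01},
    {"tx": 20, "ty": 40, "tz": 6, "rx": 0, "ry": 0, "rz": -0.01},
    {"tx": 20, "ty": 40, "tz": 6, "rx": 0, "ry": 0, "rz": -0.01},
    {"tx": 20, "ty": 40, "tz": 6, "rx": 0, "ry": 0, "rz": -0.01},
    {"tx": 20, "ty": 40, "tz": 0, "rx": 0, "ry": 0, "rz": -0.01},
    {"tx": 20, "ty": 40, "tz": 0, "rx": 0, "ry": 0, "rz": -0.01},
    {"tx": 20, "ty": 40, "tz": 0, "rx": 0, "ry": 0, "rz": 0},
    {"tx": 20, "ty": 40, "tz": 0, "rx": 0, "ry": 0, "rz": 0},
    {"tx": 15, "ty": 30, "tz": 0, "rx": 0, "ry": 0, "rz": 0}
  ],
  "gripper": 0
}}

```text
time: 1.4
tool_pos: [404.5, -31.9, 268.8]
tcp_rot: [-3.142, -0.0, 0.265]
contact_force: [-0.3, -0.5, -0.4]
grip_width: 91.7
finger_force: 0.0
```

Request:
{"api": "carry_out", "payload": {
  "plan": [
    {"tx": 15, "ty": 24, "tz": 0, "rx": 0, "ry": 0, "rz": 0},
    {"tx": 15, "ty": 24, "tz": 0, "rx": 0, "ry": 0, "rz": 0},
    {"tx": 15, "ty": 24, "tz": 0, "rx": 0, "ry": 0, "rz": 0},
    {"tx": 15, "ty": 24, "tz": 0, "rx": 0, "ry": 0, "rz": 0},
    {"tx": 0, "ty": 0, "tz": -20, "rx": 0, "ry": 0, "rz": 0},
    {"tx": 0, "ty": 0, "tz": -20, "rx": 0, "ry": 0, "rz": 0},
    {"tx": 0, "ty": 0, "tz": -20, "rx": 0, "ry": 0, "rz": 0},
    {"tx": 0, "ty": 0, "tz": -20, "rx": 0, "ry": 0, "rz": 0},
    {"tx": 0, "ty": 0, "tz": -20, "rx": 0, "ry": 0, "rz": 0},
    {"tx": 0, "ty": 0, "tz": -20, "rx": 0, "ry": 0, "rz": 0},
    {"tx": 0, "ty": 0, "tz": -12, "rx": 0, "ry": 0, "rz": 0},
    {"tx": 0, "ty": 0, "tz": 0, "rx": 0, "ry": 0, "rz": 0}
  ]
}}

```text
time: 2.6
tool_pos: [462.7, 61.8, 135.2]
tcp_rot: [-3.141, 0.004, 0.264]
contact_force: [1.4, -0.6, -0.2]
grip_width: 91.8
finger_force: 0.0
```

```bash
python3 - <<'E'
from h import *
for n in("top","side"):
    im=bot.capture(n)[:,:,::-1]
    c=im[200:350,80:280] if n=="top" else im[180:400,120:420]
    cv2.imwrite(f"pics/{n}1.png",cv2.resize(c,None,fx=2.5,fy=2.5))
o=bot.get_obs(); print(o["tool_pos"],o["contact_force"],o["moment"])
E
```

```text
[464.10234787  61.72539356 136.96189   ] [-0.48701725 -0.52000798 -0.04754696] [ 0.04038591  0.03559112 -0.00742136]
```

View pics/side1.png

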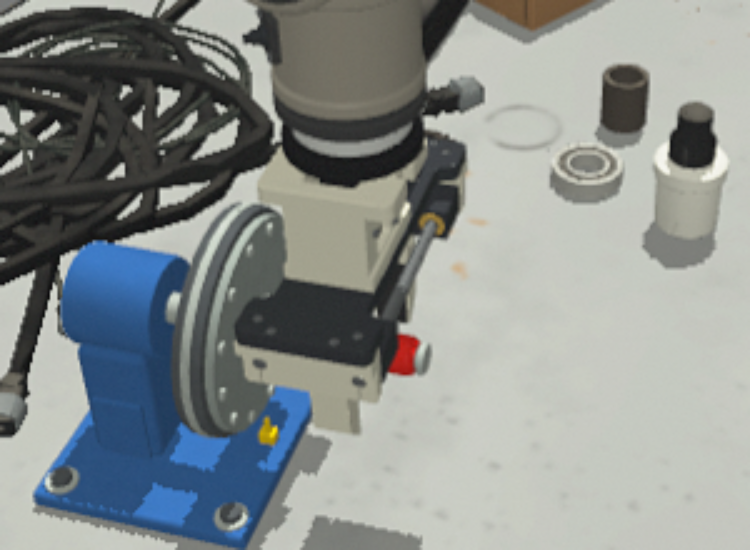

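The fingers straddle the red handle, whose near end shows at crop (405,355), and nothing else is touching. Closing the gripper.

Request:
{"api": "carry_out", "payload": {
  "plan": [
    {"tx": 0, "ty": 0, "tz": 0, "rx": 0, "ry": 0, "rz": 0},
    {"tx": 0, "ty": 0, "tz": 0, "rx": 0, "ry": 0, "rz": 0},
    {"tx": 0, "ty": 0, "tz": 0, "rx": 0, "ry": 0, "rz": 0},
    {"tx": 0, "ty": 0, "tz": 0, "rx": 0, "ry": 0, "rz": 0},
    {"tx": 0, "ty": 0, "tz": 0, "rx": 0, "ry": 0, "rz": 0},
    {"tx": 0, "ty": 0, "tz": 0, "rx": 0, "ry": 0, "rz": 0},
    {"tx": 0, "ty": 0, "tz": 0, "rx": 0, "ry": 0, "rz": 0},
    {"tx": 0, "ty": 0, "tz": 0, "rx": 0, "ry": 0, "rz": 0},
    {"tx": 0, "ty": 0, "tz": 0, "rx": 0, "ry": 0, "rz": 0},
    {"tx": 0, "ty": 0, "tz": 0, "rx": 0, "ry": 0, "rz": 0}
  ],
  "gripper": 1
}}

```text
time: 3.7
tool_pos: [464.0, 61.5, 136.6]
tcp_rot: [3.141, 0.0, 0.264]
contact_force: [0.9, -1.9, -1.7]
grip_width: 23.2
finger_force: 30.0
```

```bash
python3 - <<'E'
from h import *
np.set_printoptions(precision=2,suppress=True)
for i in range(3):
    bot.capture("top"); o=bot.get_obs(); print(o["time"],o["tool_pos"],o["contact_force"],o["moment"],o["grip_width"],o["finger_force"])
E
```

```text
3.75 [464.07  61.46 136.64] [ 1.18 -2.1  -1.41] [-0.33 -0.09 -0.05] 23.266684673898066 29.996702671051025
3.8 [464.03  61.46 136.62] [ 0.81 -2.55 -2.63] [-0.35 -0.12  0.03] 23.098012061171424 29.99657839536667
3.85 [464.06  61.46 136.64] [ 1.14 -2.98 -2.54] [-0.42 -0.15 -0.06] 23.11212226363969 29.996652603149414
```

```bash
cat > plan.py <<'E'
import numpy as np
Y=.264; r=np.array([np.sin(Y),-np.cos(Y),0]); z=np.array([0,0,1.])
def P(a): a=np.radians(a); return 55*(np.sin(a)*r+np.cos(a)*z)
def rows(a0,a1,n):
    A=np.linspace(a0,a1,n+1); Q=np.array([P(a) for a in A]).round(1); return np.diff(Q,axis=0).round(1)
E
python3 - <<'E'
from plan import *
for k in range(12):
    a=-47+30*k; print(a,a+30,rows(a,a+30,6).tolist())
E
```

```text
-47 -17 [[0.9, -3.3, 3.4], [1.0, -3.5, 3.0], [1.0, -3.9, 2.7], [1.1, -4.0, 2.4], [1.1, -4.2, 2.0], [1.2, -4.4, 1.6]]
-17 13 [[1.2, -4.5, 1.2], [1.3, -4.5, 0.8], [1.2, -4.6, 0.4], [1.3, -4.7, -0.1], [1.2, -4.6, -0.4], [1.2, -4.5, -0.9]]
13 43 [[1.2, -4.5, -1.3], [1.2, -4.3, -1.7], [1.1, -4.2, -2.0], [1.1, -4.0, -2.5], [1.0, -3.8, -2.8], [1.0, -3.5, -3.1]]
43 73 [[0.9, -3.3, -3.4], [0.8, -2.9, -3.7], [0.7, -2.6, -4.0], [0.6, -2.3, -4.1], [0.5, -1.9, -4.4], [0.4, -1.6, -4.5]]
73 103 [[0.3, -1.1, -4.7], [0.2, -0.8, -4.7], [0.1, -0.4, -4.8], [0.0, 0.1, -4.8], [-0.1, 0.4, -4.8], [-0.2, 0.9, -4.7]]
103 133 [[-0.4, 1.2, -4.6], [-0.4, 1.6, -4.5], [-0.5, 2.0, -4.3], [-0.7, 2.4, -4.2], [-0.7, 2.7, -3.9], [-0.8, 3.0, -3.6]]
133 163 [[-0.9, 3.3, -3.4], [-1.0, 3.5, -3.0], [-1.0, 3.9, -2.7], [-1.1, 4.0, -2.4], [-1.1, 4.2, -2.0], [-1.2, 4.4, -1.6]]
163 193 [[-1.2, 4.5, -1.2], [-1.3, 4.5, -0.8], [-1.2, 4.6, -0.4], [-1.3, 4.7, 0.1], [-1.2, 4.6, 0.4], [-1.2, 4.5, 0.9]]
193 223 [[-1.2, 4.5, 1.3], [-1.2, 4.3, 1.7], [-1.1, 4.2, 2.0], [-1.1, 4.0, 2.5], [-1.0, 3.8, 2.8], [-1.0, 3.5, 3.1]]
223 253 [[-0.9, 3.3, 3.4], [-0.8, 2.9, 3.7], [-0.7, 2.6, 4.0], [-0.6, 2.3, 4.1], [-0.5, 1.9, 4.4], [-0.4, 1.6, 4.5]]
253 283 [[-0.3, 1.1, 4.7], [-0.2, 0.8, 4.7], [-0.1, 0.4, 4.8], [0.0, -0.1, 4.8], [0.1, -0.4, 4.8], [0.2, -0.9, 4.7]]
283 313 [[0.4, -1.2, 4.6], [0.4, -1.6, 4.5], [0.5, -2.0, 4.3], [0.7, -2.4, 4.2], [0.7, -2.7, 3.9], [0.8, -3.0, 3.6]]
```

Request:
{"api": "carry_out", "payload": {
  "plan": [
    {"tx": 0.9, "ty": -3.3, "tz": 3.4, "rx": 0, "ry": 0, "rz": 0},
    {"tx": 1.0, "ty": -3.5, "tz": 3.0, "rx": 0, "ry": 0, "rz": 0},
    {"tx": 1.0, "ty": -3.9, "tz": 2.7, "rx": 0, "ry": 0, "rz": 0},
    {"tx": 1.1, "ty": -4.0, "tz": 2.4, "rx": 0, "ry": 0, "rz": 0},
    {"tx": 1.1, "ty": -4.2, "tz": 2.0, "rx": 0, "ry": 0, "rz": 0},
    {"tx": 1.2, "ty": -4.4, "tz": 1.6, "rx": 0, "ry": 0, "rz": 0}
  ]
}}

```text
time: 4.45
tool_pos: [469.5, 40.5, 151.6]
tcp_rot: [-3.137, 0.001, 0.263]
contact_force: [-0.5, 10.8, -3.0]
grip_width: 23.3
finger_force: 30.0
```

```bash
cat > rd.py <<'E'
from plant import bot
import json,numpy as np
np.set_printoptions(precision=2,suppress=True)
o=bot.get_obs()
rec={k:np.array(o[k]).tolist() for k in("time","tool_pos","contact_force","moment","dq")}
open("log.jsonl","a").write(json.dumps(rec)+"\n")
print(o["time"],o["tool_pos"],o["contact_force"],o["moment"],o["dq"],o["grip_width"])
E
python3 rd.py
```

```text
4.45 [469.46  40.51 151.57] [-0.45 10.78 -2.96] [1.79 0.09 0.01] [-0.09 -0.01 -0.04  0.    0.05 -0.09] 23.311813176089068
```

Request:
{"api": "carry_out", "payload": {
  "plan": [
    {"tx": 1.2, "ty": -4.5, "tz": 1.2, "rx": 0, "ry": 0, "rz": 0},
    {"tx": 1.3, "ty": -4.5, "tz": 0.8, "rx": 0, "ry": 0, "rz": 0},
    {"tx": 1.2, "ty": -4.6, "tz": 0.4, "rx": 0, "ry": 0, "rz": 0},
    {"tx": 1.3, "ty": -4.7, "tz": -0.1, "rx": 0, "ry": 0, "rz": 0},
    {"tx": 1.2, "ty": -4.6, "tz": -0.4, "rx": 0, "ry": 0, "rz": 0},
    {"tx": 1.2, "ty": -4.5, "tz": -0.9, "rx": 0, "ry": 0, "rz": 0}
  ]
}}

```text
time: 5.05
tool_pos: [476.9, 12.6, 154.3]
tcp_rot: [-3.139, -0.0, 0.264]
contact_force: [-7.0, 7.2, 13.4]
grip_width: 23.1
finger_force: 30.0
```

```bash
python3 rd.py
```

```text
5.05 [476.92  12.59 154.26] [-7.01  7.15 13.38] [ 1.11  0.99 -0.13] [-0.09  0.03 -0.02 -0.01 -0.01 -0.09] 23.068520852533524
```

Request:
{"api": "carry_out", "payload": {
  "plan": [
    {"tx": 1.2, "ty": -4.5, "tz": -1.3, "rx": 0, "ry": 0, "rz": 0},
    {"tx": 1.2, "ty": -4.3, "tz": -1.7, "rx": 0, "ry": 0, "rz": 0},
    {"tx": 1.1, "ty": -4.2, "tz": -2.0, "rx": 0, "ry": 0, "rz": 0},
    {"tx": 1.1, "ty": -4.0, "tz": -2.5, "rx": 0, "ry": 0, "rz": 0},
    {"tx": 1.0, "ty": -3.8, "tz": -2.8, "rx": 0, "ry": 0, "rz": 0},
    {"tx": 1.0, "ty": -3.5, "tz": -3.1, "rx": 0, "ry": 0, "rz": 0}
  ]
}}

```text
time: 5.65
tool_pos: [483.9, -13.7, 141.2]
tcp_rot: [3.141, 0.0, 0.264]
contact_force: [-7.1, -1.8, 13.8]
grip_width: 23.7
finger_force: 30.0
```

```bash
python3 rd.py
```

```text
5.65 [483.9  -13.75 141.17] [-7.14 -1.75 13.79] [-0.3   1.06 -0.09] [-0.07  0.06  0.01 -0.   -0.07 -0.07] 23.651109976029115
```

```bash
cat > fit.py <<'E'
import json,numpy as np
from scipy.optimize import least_squares as L
from plan import *
np.set_printoptions(precision=2,suppress=True)
D=[json.loads(l) for l in open("log.jsonl")]
T=np.array([[464.05,61.5,136.63]]+[d["tool_pos"] for d in D]); F=np.array([[1,-2.5,-2.2]]+[d["contact_force"] for d in D])-[-.4,-.6,0]
u=T@r; w=T[:,2]
s=L(lambda p:np.hypot(u-p[0],w-p[1])-55,[u[0]+40,99.])
c=s.x; th=np.unwrap(np.arctan2(u-c[0],w-c[1])); print("centre lat,z",c,"res",s.fun)
t=np.cos(th)[:,None]*r-np.sin(th)[:,None]*z; n=np.sin(th)[:,None]*r+np.cos(th)[:,None]*z
ax=np.cross(r,z)*-1
print("th",np.degrees(th)); print("Fres",-(F*t).sum(1)); print("Frad",(F*n).sum(1)); print("Fax",F@np.array([np.cos(Y),np.sin(Y),0])); print("axpos",T@np.array([np.cos(Y),np.sin(Y),0]))
if len(th)>4:
    M=-(F*t).sum(1)[1:]*.055; a=th[1:]
    A=np.c_[np.ones(len(a)),np.cos(a),np.sin(a)]; p,*_=np.linalg.lstsq(A,M,rcond=None)
    # resisting moment = f + m*sin(th+phi), heavy side angle th+phi from up, clockwise; lifting is resist when heavy on left
    # gravity torque clockwise = +m sin(th+phi) -> resist = f - m sin(th+phi)
    m=np.hypot(p[1],p[2]); phi=np.arctan2(-p[1],-p[2]); print("f,m,phi",p[0],m,np.degrees(phi),"target handle angle",np.degrees(np.pi-phi)%360,"resid N",(M-A@p)/.055)
E
python3 fit.py
```

```text
centre lat,z [102.88 100.12] res [ 0.02  0.01 -0.05  0.04]
th [-48.43 -20.74   9.86  41.77]
Fres [ 0.19 11.33 11.37  9.67]
Frad [-3.11  1.12 11.61  9.86]
Fax [ 0.86  2.92 -4.36 -6.8 ]
axpos [464.02 463.76 463.69 463.55]
```

Request:
{"api": "carry_out", "payload": {
  "plan": [
    {"tx": 0.8, "ty": -3.8, "tz": -2.9, "rx": 0, "ry": 0, "rz": 0},
    {"tx": 0.7, "ty": -3.4, "tz": -3.2, "rx": 0, "ry": 0, "rz": 0},
    {"tx": 0.7, "ty": -2.6, "tz": -4.0, "rx": 0, "ry": 0, "rz": 0},
    {"tx": 0.6, "ty": -2.3, "tz": -4.1, "rx": 0, "ry": 0, "rz": 0},
    {"tx": 0.5, "ty": -1.9, "tz": -4.4, "rx": 0, "ry": 0, "rz": 0},
    {"tx": 0.4, "ty": -1.6, "tz": -4.5, "rx": 0, "ry": 0, "rz": 0}
  ]
}}

```text
time: 6.25
tool_pos: [487.9, -29.0, 117.2]
tcp_rot: [3.141, -0.0, 0.264]
contact_force: [-2.8, 0.8, 6.4]
grip_width: 23.2
finger_force: 30.0
```

```bash
python3 rd.py
```

```text
6.25 [487.85 -29.   117.24] [-2.79  0.77  6.39] [ 0.04  0.48 -0.04] [-0.03  0.07  0.04  0.   -0.11 -0.03] 23.220774222949146
```

Request:
{"api": "carry_out", "payload": {
  "plan": [
    {"tx": 0.3, "ty": -1.1, "tz": -4.7, "rx": 0, "ry": 0, "rz": 0},
    {"tx": 0.2, "ty": -0.8, "tz": -4.7, "rx": 0, "ry": 0, "rz": 0},
    {"tx": 0.1, "ty": -0.4, "tz": -4.8, "rx": 0, "ry": 0, "rz": 0},
    {"tx": 0, "ty": 0.1, "tz": -4.8, "rx": 0, "ry": 0, "rz": 0},
    {"tx": -0.1, "ty": 0.4, "tz": -4.8, "rx": 0, "ry": 0, "rz": 0},
    {"tx": -0.2, "ty": 0.9, "tz": -4.7, "rx": 0, "ry": 0, "rz": 0}
  ]
}}

```text
time: 6.85
tool_pos: [488.2, -30.2, 87.9]
tcp_rot: [3.141, 0.0, 0.264]
contact_force: [-2.1, -4.6, 4.3]
grip_width: 23.2
finger_force: 30.0
```

```bash
python3 rd.py; python3 fit.py
```

```text
6.85 [488.18 -30.24  87.93] [-2.07 -4.58  4.25] [-0.61  0.4  -0.02] [ 0.02  0.07  0.06  0.   -0.13  0.02] 23.241889764519275
centre lat,z [102.95 100.13] res [ 0.06  0.03 -0.08 -0.01  0.07  0.01]
th [-48.48 -20.81   9.8   41.73  71.91 102.82]
Fres [ 0.19 11.33 11.35  9.66  6.68  4.9 ]
Frad [-3.11  1.14 11.62  9.86  0.13  2.38]
Fax [ 0.86  2.92 -4.36 -6.8  -1.95 -2.65]
axpos [464.02 463.76 463.69 463.55 463.38 463.38]
f,m,phi 0.3737214497254471 0.26051161202727957 -76.16044280776157 target handle angle 256.16044280776157 resid N [-0.17  0.22  0.19 -0.47  0.23]
```

Request:
{"api": "carry_out", "payload": {
  "plan": [
    {"tx": -0.4, "ty": 1.2, "tz": -4.6, "rx": 0, "ry": 0, "rz": 0},
    {"tx": -0.4, "ty": 1.6, "tz": -4.5, "rx": 0, "ry": 0, "rz": 0},
    {"tx": -0.5, "ty": 2.0, "tz": -4.3, "rx": 0, "ry": 0, "rz": 0},
    {"tx": -0.7, "ty": 2.4, "tz": -4.2, "rx": 0, "ry": 0, "rz": 0},
    {"tx": -0.7, "ty": 2.7, "tz": -3.9, "rx": 0, "ry": 0, "rz": 0},
    {"tx": -0.8, "ty": 3.0, "tz": -3.6, "rx": 0, "ry": 0, "rz": 0}
  ]
}}

```text
time: 7.45
tool_pos: [484.6, -16.8, 62.2]
tcp_rot: [3.142, 0.0, 0.264]
contact_force: [-0.8, -4.6, -0.5]
grip_width: 23.1
finger_force: 30.0
```

```bash
python3 rd.py
```

```text
7.45 [484.64 -16.78  62.16] [-0.82 -4.64 -0.54] [-0.63  0.23  0.01] [ 0.06  0.04  0.06  0.01 -0.1   0.06] 23.116174410957107
```

Request:
{"api": "carry_out", "payload": {
  "plan": [
    {"tx": -0.9, "ty": 3.3, "tz": -3.4, "rx": 0, "ry": 0, "rz": 0},
    {"tx": -1.0, "ty": 3.5, "tz": -3.0, "rx": 0, "ry": 0, "rz": 0},
    {"tx": -1.0, "ty": 3.9, "tz": -2.7, "rx": 0, "ry": 0, "rz": 0},
    {"tx": -1.1, "ty": 4.0, "tz": -2.4, "rx": 0, "ry": 0, "rz": 0},
    {"tx": -1.1, "ty": 4.2, "tz": -2.0, "rx": 0, "ry": 0, "rz": 0},
    {"tx": -1.2, "ty": 4.4, "tz": -1.6, "rx": 0, "ry": 0, "rz": 0}
  ]
}}

```text
time: 8.05
tool_pos: [478.4, 6.9, 47.4]
tcp_rot: [-3.141, -0.0, 0.264]
contact_force: [1.3, -2.7, -3.4]
grip_width: 23.2
finger_force: 30.0
```

```bash
python3 rd.py
```

```text
8.05 [478.38   6.95  47.38] [ 1.33 -2.67 -3.36] [-0.42 -0.05 -0.05] [ 0.09  0.01  0.04 -0.   -0.05  0.09] 23.238616199524657
```

Request:
{"api": "carry_out", "payload": {
  "plan": [
    {"tx": -1.2, "ty": 4.5, "tz": -1.2, "rx": 0, "ry": 0, "rz": 0},
    {"tx": -1.3, "ty": 4.5, "tz": -0.8, "rx": 0, "ry": 0, "rz": 0},
    {"tx": -1.2, "ty": 4.6, "tz": -0.4, "rx": 0, "ry": 0, "rz": 0},
    {"tx": -1.3, "ty": 4.7, "tz": 0.1, "rx": 0, "ry": 0, "rz": 0},
    {"tx": -1.2, "ty": 4.6, "tz": 0.4, "rx": 0, "ry": 0, "rz": 0},
    {"tx": -1.2, "ty": 4.5, "tz": 0.9, "rx": 0, "ry": 0, "rz": 0}
  ]
}}

```text
time: 8.65
tool_pos: [471.2, 34.3, 46.8]
tcp_rot: [3.141, -0.001, 0.264]
contact_force: [2.1, -0.8, -1.9]
grip_width: 22.7
finger_force: 30.0
```

```bash
python3 rd.py; python3 fit.py
```

```text
8.65 [471.2   34.3   46.84] [ 2.1  -0.8  -1.86] [-0.19 -0.25 -0.07] [ 0.09 -0.03  0.02 -0.    0.01  0.09] 22.71980591550124
centre lat,z [102.94 100.18] res [ 0.03 -0.02 -0.12 -0.05  0.06  0.02 -0.02 -0.06 -0.07]
th [-48.52 -20.83   9.81  41.76  71.96 102.87 133.75 163.96 193.8 ]
Fres [ 0.19 11.33 11.35  9.67  6.68  4.91  2.23  1.42  1.27]
Frad [-3.11  1.14 11.62  9.86  0.12  2.37  3.11  3.9   1.6 ]
Fax [ 0.86  2.92 -4.36 -6.8  -1.95 -2.65 -1.46  1.13  2.36]
axpos [464.02 463.76 463.69 463.55 463.38 463.38 463.47 463.62 463.83]
f,m,phi 0.3462272164540683 0.2828092562739938 -82.33000178599262 target handle angle 262.33000178599264 resid N [ 0.03  0.16  0.03 -0.55  0.41 -0.05  0.21 -0.24]
```

Request:
{"api": "carry_out", "payload": {
  "plan": [
    {"tx": -1.2, "ty": 4.5, "tz": 1.3, "rx": 0, "ry": 0, "rz": 0},
    {"tx": -1.2, "ty": 4.3, "tz": 1.7, "rx": 0, "ry": 0, "rz": 0},
    {"tx": -1.1, "ty": 4.2, "tz": 2.0, "rx": 0, "ry": 0, "rz": 0},
    {"tx": -1.1, "ty": 4.0, "tz": 2.5, "rx": 0, "ry": 0, "rz": 0},
    {"tx": -1.0, "ty": 3.8, "tz": 2.8, "rx": 0, "ry": 0, "rz": 0},
    {"tx": -1.0, "ty": 3.5, "tz": 3.1, "rx": 0, "ry": 0, "rz": 0}
  ]
}}

```text
time: 9.25
tool_pos: [464.9, 58.3, 60.4]
tcp_rot: [3.141, -0.001, 0.264]
contact_force: [4.2, -2.2, -1.4]
grip_width: 23.5
finger_force: 30.0
```

```bash
python3 rd.py
```

```text
9.25 [464.86  58.32  60.45] [ 4.18 -2.16 -1.44] [-0.44 -0.57 -0.03] [ 0.07 -0.06 -0.01 -0.    0.07  0.07] 23.54907419098834
```

Request:
{"api": "carry_out", "payload": {
  "plan": [
    {"tx": -0.9, "ty": 3.3, "tz": 3.4, "rx": 0, "ry": 0, "rz": 0},
    {"tx": -0.8, "ty": 2.9, "tz": 3.7, "rx": 0, "ry": 0, "rz": 0},
    {"tx": -0.7, "ty": 2.6, "tz": 4.0, "rx": 0, "ry": 0, "rz": 0},
    {"tx": -0.6, "ty": 2.3, "tz": 4.1, "rx": 0, "ry": 0, "rz": 0},
    {"tx": -0.5, "ty": 1.9, "tz": 4.4, "rx": 0, "ry": 0, "rz": 0},
    {"tx": -0.4, "ty": 1.6, "tz": 4.5, "rx": 0, "ry": 0, "rz": 0}
  ]
}}

```text
time: 9.85
tool_pos: [461.1, 72.6, 84.5]
tcp_rot: [3.141, -0.001, 0.264]
contact_force: [5.5, -5.0, -4.2]
grip_width: 23.4
finger_force: 30.0
```

```bash
python3 rd.py
```

```text
9.85 [461.08  72.57  84.53] [ 5.5  -4.99 -4.25] [-0.66 -0.92 -0.03] [ 0.03 -0.07 -0.04 -0.01  0.11  0.04] 23.400161346848915
```

Request:
{"api": "carry_out", "payload": {
  "plan": [
    {"tx": -0.3, "ty": 1.1, "tz": 4.7, "rx": 0, "ry": 0, "rz": 0},
    {"tx": -0.2, "ty": 0.8, "tz": 4.7, "rx": 0, "ry": 0, "rz": 0},
    {"tx": -0.1, "ty": 0.4, "tz": 4.8, "rx": 0, "ry": 0, "rz": 0},
    {"tx": 0, "ty": -0.1, "tz": 4.8, "rx": 0, "ry": 0, "rz": 0},
    {"tx": 0.1, "ty": -0.4, "tz": 4.8, "rx": 0, "ry": 0, "rz": 0},
    {"tx": 0.2, "ty": -0.9, "tz": 4.7, "rx": 0, "ry": 0, "rz": 0}
  ]
}}

```text
time: 10.45
tool_pos: [460.8, 73.5, 112.6]
tcp_rot: [3.141, -0.001, 0.264]
contact_force: [7.9, -3.3, -9.6]
grip_width: 23.2
finger_force: 30.0
```

```bash
python3 rd.py; python3 fit.py
```

```text
10.45 [460.85  73.46 112.63] [ 7.95 -3.29 -9.65] [-0.46 -1.24 -0.04] [-0.02 -0.07 -0.06  0.    0.12 -0.02] 23.24147831077424
centre lat,z [102.95 100.19] res [ 0.03 -0.03 -0.13 -0.06  0.05  0.01 -0.02 -0.06 -0.06 -0.05 -0.03  0.03]
th [-48.53 -20.84   9.8   41.76  71.96 102.88 133.76 163.97 193.81 223.68
 253.44 283.06]
Fres [ 0.19 11.33 11.35  9.67  6.68  4.91  2.23  1.42  1.27  2.95  5.72  8.32]
Frad [-3.1   1.14 11.62  9.86  0.12  2.37  3.11  3.9   1.6  -0.82 -4.33 -6.83]
Fax [ 0.86  2.92 -4.36 -6.8  -1.95 -2.65 -1.46  1.13  2.36  4.01  4.55  7.35]
axpos [464.02 463.76 463.69 463.55 463.38 463.38 463.47 463.62 463.83 463.98
 464.04 464.05]
f,m,phi 0.34789884107757524 0.28451035528828283 -81.69051480758742 target handle angle 261.6905148075874 resid N [-0.05  0.11  0.02 -0.52  0.45 -0.02  0.22 -0.26 -0.19  0.13  0.11]
```

Request:
{"api": "carry_out", "payload": {
  "plan": [
    {"tx": 0.4, "ty": -1.2, "tz": 4.6, "rx": 0, "ry": 0, "rz": 0},
    {"tx": 0.4, "ty": -1.6, "tz": 4.5, "rx": 0, "ry": 0, "rz": 0},
    {"tx": 0.5, "ty": -2.0, "tz": 4.3, "rx": 0, "ry": 0, "rz": 0},
    {"tx": 0.7, "ty": -2.4, "tz": 4.2, "rx": 0, "ry": 0, "rz": 0},
    {"tx": 0.7, "ty": -2.7, "tz": 3.9, "rx": 0, "ry": 0, "rz": 0},
    {"tx": 0.8, "ty": -3.0, "tz": 3.6, "rx": 0, "ry": 0, "rz": 0},
    {"tx": 0.9, "ty": -3.3, "tz": 3.4, "rx": 0, "ry": 0, "rz": 0},
    {"tx": 1.0, "ty": -3.5, "tz": 3.0, "rx": 0, "ry": 0, "rz": 0}
  ]
}}

```text
time: 11.25
tool_pos: [465.7, 54.8, 143.3]
tcp_rot: [-3.14, 0.0, 0.263]
contact_force: [8.7, 4.0, -15.4]
grip_width: 23.3
finger_force: 30.0
```

```bash
python3 rd.py; python3 fit.py; python3 -c "
from plan import *
print(rows(323,263,12).tolist())"
```

```text
11.25 [465.65  54.85 143.29] [  8.68   3.95 -15.4 ] [ 0.64 -1.34  0.01] [-0.07 -0.03 -0.05  0.    0.08 -0.07] 23.253756404569312
centre lat,z [102.94 100.21] res [ 0.01 -0.04 -0.15 -0.07  0.06  0.03  0.   -0.04 -0.05 -0.05 -0.03  0.02
  0.12]
th [-48.54 -20.84   9.81  41.78  71.98 102.89 133.77 163.96 193.79 223.66
 253.42 283.04 321.41]
Fres [ 0.19 11.33 11.36  9.67  6.68  4.91  2.23  1.42  1.27  2.95  5.72  8.32
 11.19]
Frad [ -3.1    1.14  11.62   9.85   0.12   2.37   3.11   3.9    1.6   -0.82
  -4.33  -6.83 -10.77]
Fax [ 0.86  2.92 -4.36 -6.8  -1.95 -2.65 -1.46  1.13  2.36  4.01  4.55  7.35
  9.96]
axpos [464.02 463.76 463.69 463.55 463.38 463.38 463.47 463.62 463.83 463.98
 464.04 464.05 463.83]
f,m,phi 0.3497591733246963 0.28758119485246875 -81.32134682489722 target handle angle 261.3213468248972 resid N [-0.14  0.04 -0.02 -0.53  0.47  0.01  0.25 -0.26 -0.22  0.08  0.03  0.3 ]
[[-1.0, 3.5, -3.0], [-0.9, 3.3, -3.4], [-0.8, 3.0, -3.6], [-0.7, 2.7, -3.9], [-0.7, 2.4, -4.2], [-0.5, 2.0, -4.3], [-0.4, 1.6, -4.5], [-0.4, 1.2, -4.6], [-0.2, 0.9, -4.7], [-0.1, 0.4, -4.8], [0.0, 0.1, -4.8], [0.1, -0.4, -4.8]]
```

Request:
{"api": "carry_out", "payload": {
  "plan": [
    {"tx": -1.0, "ty": 3.5, "tz": -3.0, "rx": 0, "ry": 0, "rz": 0},
    {"tx": -0.9, "ty": 3.3, "tz": -3.4, "rx": 0, "ry": 0, "rz": 0},
    {"tx": -0.8, "ty": 3.0, "tz": -3.6, "rx": 0, "ry": 0, "rz": 0},
    {"tx": -0.7, "ty": 2.7, "tz": -3.9, "rx": 0, "ry": 0, "rz": 0},
    {"tx": -0.7, "ty": 2.4, "tz": -4.2, "rx": 0, "ry": 0, "rz": 0},
    {"tx": -0.5, "ty": 2.0, "tz": -4.3, "rx": 0, "ry": 0, "rz": 0},
    {"tx": -0.4, "ty": 1.6, "tz": -4.5, "rx": 0, "ry": 0, "rz": 0},
    {"tx": -0.4, "ty": 1.2, "tz": -4.6, "rx": 0, "ry": 0, "rz": 0},
    {"tx": -0.2, "ty": 0.9, "tz": -4.7, "rx": 0, "ry": 0, "rz": 0},
    {"tx": -0.1, "ty": 0.4, "tz": -4.8, "rx": 0, "ry": 0, "rz": 0},
    {"tx": 0, "ty": 0.1, "tz": -4.8, "rx": 0, "ry": 0, "rz": 0},
    {"tx": 0.1, "ty": -0.4, "tz": -4.8, "rx": 0, "ry": 0, "rz": 0}
  ]
}}

```text
time: 12.45
tool_pos: [460.6, 74.5, 94.0]
tcp_rot: [3.141, -0.001, 0.264]
contact_force: [3.7, -4.3, 6.0]
grip_width: 23.1
finger_force: 30.0
```

Request:
{"api": "carry_out", "payload": {
  "plan": [
    {"tx": 0, "ty": 0, "tz": 0, "rx": 0, "ry": 0, "rz": 0},
    {"tx": 0, "ty": 0, "tz": 0, "rx": 0, "ry": 0, "rz": 0},
    {"tx": 0, "ty": 0, "tz": 0, "rx": 0, "ry": 0, "rz": 0},
    {"tx": 0, "ty": 0, "tz": 0, "rx": 0, "ry": 0, "rz": 0}
  ]
}}

```text
time: 12.85
tool_pos: [460.6, 74.4, 93.3]
tcp_rot: [3.141, -0.001, 0.264]
contact_force: [5.3, -4.4, -2.5]
grip_width: 23.4
finger_force: 30.0
```

```bash
python3 - <<'E'
from h import *
o=bot.get_obs(); T=np.array(o["tool_pos"])
from plan import r
print(T,o["contact_force"],o["dq"],o["grip_width"],"theta",np.degrees(np.arctan2(T@r-102.94,T[2]-100.21))%360)
for n in("top","side"):
    im=bot.capture(n)[:,:,::-1]
    cv2.imwrite(f"pics/{n}2.png",im)
E
```

```text
[460.63199426  74.38249905  93.34437433] [ 5.26371938 -4.37339884 -2.4669503 ] [ 0.00020493  0.00168188 -0.00025776  0.00041315  0.00014816 -0.00124281] 23.43664851530499 theta 262.826024597881
```

View pics/side2.png

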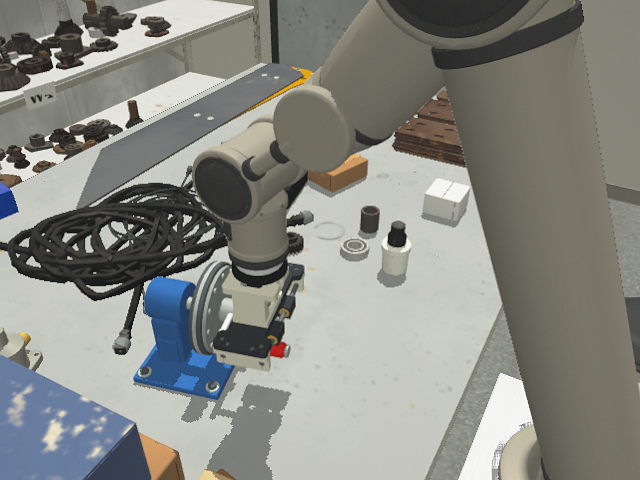

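The gripper still holds the red handle (visible at about (280,350)), the wheel is at rest, and the bystanders stand where they were. The handle is at about 263°, against 261° from the fit. The force felt while cranking back also showed almost no pull there.

```bash
python3 -c "
from plant import bot
print(bot.close_job())"
```

```text
the job is handed in; nothing more can be done
None
```

The handle went once right round, and the wheel now rests with its heavy side within about 2° of straight down by the force fit, the red handle still gripped and the loose things untouched; the job is handed in, with no verdict returned.

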